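# Set out the jeweller's bench pin and hold it

### The arm

A 7-joint arm with a two-finger parallel gripper is mounted at the origin on the work surface. World frame = base frame: x ahead of the robot, y to its left, z up, the work surface at z = 0. Lengths are in m, angles in rad, forces in N, time in s.
With the tool pointing down it reaches from about 0.4 to 0.875 m from the base axis. Payload 6.5 kg.
Tool frame: the origin (TCP) lies between the finger pads; the fingertips stand 14 mm ahead of it and the grasp point (between the pads) lies 5 mm behind it; z points along the fingers, y is the direction in which the jaws open and shut (so a half turn about z gives the same grasp; the last joint's range is limited). The gripper opens to 88 mm and grips with 3 to 60 N. Pads are 18 mm wide; open, the fingers measure 123 mm over their backs; the gripper's body (75 mm by 187 mm) begins 45 mm behind the grasp point.
Start: joints at [1.248, 0.536, -0.004, 1.538, 0.003, 1.067, -0.071], TCP at [0.165, -0.629, 0.253] pointing down, gripper open.
Joint ranges: [-2.7, 2.7], [-0.37, 2.16], [-1.27, 1.26], [0.24, 2.4], [-1.31, 4.45], [0.19, 1.91], [-2.76, 2.76]. Speed limits (rad/s): [2.39, 2.39, 3.14, 3.14, 3.14, 3.14, 3.14].

### API

Orientations are given as a unit quaternion [w, x, y, z].
In Python, from rig import status, grab_frame, calibration, ticket gives the robot as it stands. The module is installed in compiled form; this text tells all that it offers.
- The arm moves only by the tool jog_arm, never from a script. Its argument "commands" is a list of rows, each a list of 7 numbers: the shift along the tool's x, y, z in m, then the turn, a rotation vector about the tool's x, y, z in degrees, then the finger opening in m, from 0 to 0.0881. A call has 1 to 8 rows; each row is the pose to reach, as a shift and turn from the pose commanded when the call began, along the tool's axes at that moment; what a row does not reach only later rows make up. A row lasts 1/10 s, in which the tool goes at most 50 mm and 8.59 degrees, less where a joint would pass 70% of its speed; a pose out of reach is approached as far as the arm can. A call with a gripper value outside its range is refused whole. The fingers move at their own pace and stop on an object; "force" is the grip in N (left out, the last holds). Time passes only in rows, so rows that repeat a pose let the fingers close. It gives the time, the measured TCP pose, the force and the opening at its end, in the units of the state.
- status.read_state(): the state, without advancing time (a new reading comes with each control period).
- grab_frame(name): name is "scene" or "top" or "wrist"; returns (picture, depth): 400x640x3 uint8, red, green, blue; 400x640 float32, m along the optical axis (not along the pixel's ray), 0 where there is no reading.
- calibration(name): a dict with "fov_y" (degrees; the focal length in pixels is half the picture's height over the tangent of half this angle, whatever the lens; pixels are square), "cx", "cy" (the principal point, pixels), "position" and "orientation" of the camera in the world; the wrist camera has in their place "hand_eye" (4x4, takes a point from camera to tool coordinates, whose origin is the TCP and whose axes are the flange's). Camera axes: x right, y up, looking along -z (the intrinsics and any distortion apply to the point x, -y, -z); pixel columns grow to the right and rows downward; lengths in m; the calibration is good to about 2 mm. A picture is of the moment at which its call begins: read the wrist's pose just before it. calibration takes no time and is no camera call.
- ticket.close_job(): hands the job in, once; it reports no verdict.
The state is a dict: "clock": time; "joint_pos": joint angles; "qvel": joint speeds; "effort": joint torques, N m; "tool_pos": TCP position; "orientation": TCP orientation; "ft_force": force on the tool from outside, world axes, zero at the start; "moment": the same for the moment, N m; "grip_width": finger opening in m.
Only numpy, scipy, OpenCV 4.12 (cv2) and the standard library are available. Lean on these libraries where they do the work, as an engineer would, in place of code of your own. Each camera call takes 0.05 s, during which the arm holds its last target.

### The job

The loose bench pin (the light wooden board with the V notch) lies askew on the dark wooden block: without lifting it off or letting it tip, first turn it so that its straight left edge lies along the low steel fence while its notched nose is still well short of the gauge's pointer. Then slide it outward along the fence, over the catch tray, until its nose is level with the tip of the pointer. So far out it would tip, so finish while still holding it there, its tail pressed down firmly on the block, and leave the gauge and everything else where they are.

Things in the scene. Friction and masses are not known exactly. Their poses are not given: they have to be found in the camera images.
- pin_center (a point): the bench pin, a loose light wooden board 200 x 50 mm, 20 mm thick; this point is its centre, half-way up (10 mm above the block's top). x runs along its length to the notched nose, tail end at x = -100 mm; y to its left, z up. It starts flat on the block, clear of the fence, its nose turned 0.35 to 1.1 rad to the right (clockwise from above) of the block's x axis
- pin_nose (a point): middle of the pin's nose end (between the prong tips), half-way up: 100 mm ahead of its centre along its x axis; same axes as the pin. The V notch is 55 mm deep and 26 mm wide at its mouth
- block: fixed dark wooden block, 160 mm (x) by 300 mm (y), 60 mm high, on the bench; origin at the centre of its underside. Its x axis points outward (away from the robot, within 0.25 rad) and its front edge, over which the pin is slid, is at x = +80 mm
- fence_face (a point): low steel fence fixed on the block's top, left of the pin: bar 34 mm long (x), 14 mm wide, 8 mm high. This point is the middle of its working face, 4 mm above the block's top, 19 mm behind the block's front edge. Axes parallel to the block's; the bar lies on the +y side of the face, the pin belongs on the -y side, left edge touching the face (pin's centre line 25 mm from it)
- gauge_tip (a point): tip of the surface gauge's thin steel pointer, 70 mm above the bench (level with the middle of the pin's thickness), 115 to 135 mm beyond the block's front edge and 10 mm to the left (+y) of the fence's face line. Axes parallel to the block's; the pointer runs along -y to this tip. The pin's nose end must come level with it along x
- tray: fixed shallow aluminium catch tray in front of the block, 150 mm (x) by 180 mm (y), 28 mm high; origin at the centre of its underside
- tin: small round brass tin, 28 mm across and 24 mm high, standing on the block in the rear corner on the fence's side; origin at the centre of its underside. A bystander
- bangle: plain steel bangle, 62 mm across, lying in the tray; origin at the centre of its underside. A bystander
- hammer: small hammer lying on the bench to the right; origin under its middle. A bystander
- pliers: black-handled pliers about 160 mm long lying on the bench to the right; origin at the underside. A bystander
- jar: glass jar 60 mm across, 70 mm high, with a steel cap, on the bench to the left; origin at the centre of its underside. A bystander
- mandrel: tapered steel ring mandrel on a round foot 80 mm across, 152 mm high, on the bench to the left; origin at the centre of its underside. A bystander
- pin: the same bench pin, about 0.2 kg, balancing within 5 mm of its middle; origin at the centre of its underside, axes as at its centre
- gauge: the surface gauge itself, loose, 0.8 kg: dark base 50 mm square, 24 mm high, with an upright post 104 mm high, left of the tray; origin at the centre of its underside, 90 mm to the left of (and 70 mm below) the pointer's tip
There are look-alikes about, which are no part of the job. What is shaped like the gauge but purple or yellow is not meant.

How it is judged:
On the way:
1. the pin lies along the fence, its nose still more than 25 mm short of the pointer (angle between the x axis of pin_center and the x axis of fence_face, either way round below 0.1 rad and y of pin_center in the frame of fence_face between -0.033 and -0.022 m and x of pin_nose in the frame of gauge_tip below -0.025 m), for 0.1 s.
At the end, for the whole second after the job is handed in: Fingers still on the pin, its tail pressing on the block with over 3.5 N; the pin level (0.04 rad), at rest on the block, along the fence (gap under 5 mm, 0.07 rad), nose end within 6 mm of the pointer tip along the fence, gauge untouched (angle between the x axis of pin_center and the x axis of fence_face, either way round below 0.07 rad and y of pin_center in the frame of fence_face between -0.03 and -0.022 m and x of pin_nose in the frame of gauge_tip between -0.006 and 0.006 m and angle between pin_center's own z axis and vertical below 0.04 rad and height (world z) of pin_center between 0.066 and 0.074 m and contact force between the fingers and pin above 1 N and contact force between pin and block above 3.5 N and contact force between pin and gauge below 0.5 N and linear speed of pin below 0.01 m/s); the arm keeps its last pose, push and grip.
It fails at once if the pin is lifted off the block (by more than 20 mm) (height (world z) of pin_center above 0.09 m).
It fails at once if the pin tips (more than 0.2 rad) (angle between pin_center's own z axis and vertical above 0.2 rad).
It fails at once if the gauge is moved (its pointer by more than 6 mm) (distance of gauge_tip from where it was at the start of the episode above 0.006 m).
It fails at once if a bystander is moved by more than 20 mm (distance of any of tin, bangle, hammer, pliers, jar, mandrel from where it was at the start of the episode above 0.02 m).
It also fails if it takes over 42 s, if anything falls off the work surface, if the arm or the gripper's body presses on something with over 40 N, if the wrist force passes 120 N, or if a joint passes its speed limit or range.

## Working session

There is one attempt and no reset: what is moved stays moved. The work goes in short steps, Python scripts to look and compute and a tool call to move; the robot and the scene stay as the last step left them, time stands still between calls to the robot, and variables do not carry over. Pictures are saved under pics/ and viewed, and the job is handed in when it is done.

Besides the shell and the picture viewer there is one more tool, called after "Request:" as name(argument=value, ...), one argument or row to a line, values as JSON. jog_arm: Moves the arm, as the interface text tells. Its arguments: {"type":"object","properties":{"commands":{"type":"array","items":{"type":"array","items":{"type":"number"}}},"force":{"type":"number"}},"required":["commands"]}

```bash
mkdir -p pics; ls
python3 - <<'E'
from rig import status, grab_frame, calibration
import cv2, numpy as np
s=status.read_state(); print({k:np.round(v,4).tolist() for k,v in s.items()})
for n in ("scene","top","wrist"):
    p,d=grab_frame(n); cv2.imwrite(f"pics/{n}0.png",p[:,:,::-1]); np.save(f"pics/{n}0.npy",d); print(n,calibration(n))
E
```

```text
pics
{'clock': 0.0, 'joint_pos': [1.2478, 0.5371, -0.0044, 1.5389, 0.0026, 1.0673, -0.0712], 'qvel': [0.0006, -0.0011, -0.0, 0.0004, -0.0009, 0.0011, -0.0006], 'effort': [0.0, -57.0987, 0.9912, -25.1616, -0.0561, 0.0179, 0.0002], 'tool_pos': [0.1649, -0.6281, 0.2519], 'orientation': [-0.0008, 0.9918, 0.1281, -0.0002], 'ft_force': [-0.1645, 0.9759, -0.3701], 'moment': [-0.09, -0.0128, 0.0303], 'grip_width': 0.0882}
scene {'fov_y': 54.551429401782336, 'cx': 311.68748034276064, 'cy': 202.63664510956968, 'position': array([ 0.95818198, -0.50228129,  0.82665784]), 'orientation': array([0.89310417, 0.33721756, 0.10392874, 0.27901269])}
top {'fov_y': 47.04787678971661, 'cx': 314.82939152325315, 'cy': 196.96911734554203, 'position': array([0.44968654, 0.01842498, 1.35876865]), 'orientation': array([-0.69841266, -0.03186307,  0.03475024,  0.71414068])}
wrist {'fov_y': 65.52221571183675, 'cx': 321.1029954894137, 'cy': 201.1446751803081, 'hand_eye': array([[ 4.81210923e-04,  9.64460900e-01,  2.64225172e-01,
         6.77278326e-02],
       [ 9.99999835e-01, -5.47156947e-04,  1.75988676e-04,
        -2.39836526e-04],
       [ 3.14306835e-04,  2.64225044e-01, -9.64461004e-01,
        -1.32003561e-01],
       [ 0.00000000e+00,  0.00000000e+00,  0.00000000e+00,
         1.00000000e+00]])}
```

View pics/top0.png

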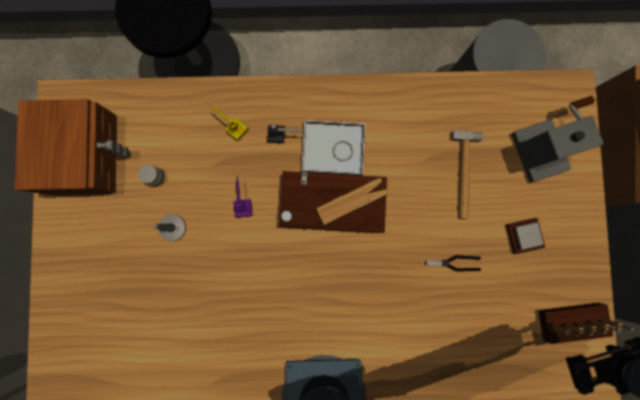

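View pics/scene0.png

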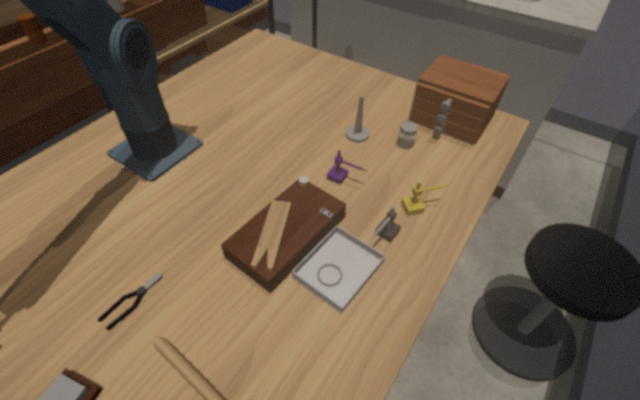

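The top view shows the block at about (332,202), with the pin's nose to the right at (383,187) and its tail at (320,215). The fence is at (304,178), the tin at (286,216), the tray at (333,148), and the gauge at (277,133) with its pointer going right to about (302,131).

```bash
cat > h.py <<'E'
import numpy as np, cv2
from scipy.spatial.transform import Rotation as R
from rig import status, grab_frame, calibration
def q2R(q): return R.from_quat([q[1],q[2],q[3],q[0]]).as_matrix()
def cam(n,st=None):
    c=calibration(n); f=200/np.tan(np.radians(c['fov_y'])/2)
    if n=='wrist':
        T=np.eye(4);T[:3,:3]=q2R(st['orientation']);T[:3,3]=st['tool_pos'];T=T@c['hand_eye']
        return f,c['cx'],c['cy'],T[:3,:3],T[:3,3]
    return f,c['cx'],c['cy'],q2R(c['orientation']),np.array(c['position'])
def onz(C,uv,z):
    f,cx,cy,Rm,p=C; uv=np.atleast_2d(uv).astype(float)
    d=np.c_[(uv[:,0]-cx)/f,-(uv[:,1]-cy)/f,-np.ones(len(uv))]@Rm.T
    return p+d*((z-p[2])/d[:,2])[:,None]
def proj(C,X):
    f,cx,cy,Rm,p=C; c=(np.atleast_2d(X)-p)@Rm; return np.c_[cx+f*c[:,0]/-c[:,2],cy-f*c[:,1]/-c[:,2]]
def crop(img,x0,y0,x1,y1,k,name):
    cv2.imwrite(name,cv2.resize(img[y0:y1,x0:x1,::-1],None,fx=k,fy=k,interpolation=cv2.INTER_CUBIC))
E
python3 - <<'E'
from h import *
im=cv2.imread('pics/top0.png')[:,:,::-1]; crop(im,260,110,400,240,5,'pics/topc.png')
C=cam('top')
print(onz(C,[(283,171),(386,178),(386,233),(279,229)],.06).round(3))
print(onz(C,[(277,133),(302,131),(304,178)],.065).round(3))
E
```

```text
[[ 0.649  0.101  0.06 ]
 [ 0.622 -0.192  0.06 ]
 [ 0.466 -0.187  0.06 ]
 [ 0.484  0.115  0.06 ]]
[[0.758 0.116 0.065]
 [0.763 0.044 0.065]
 [0.627 0.041 0.065]]
```

View pics/topc.png

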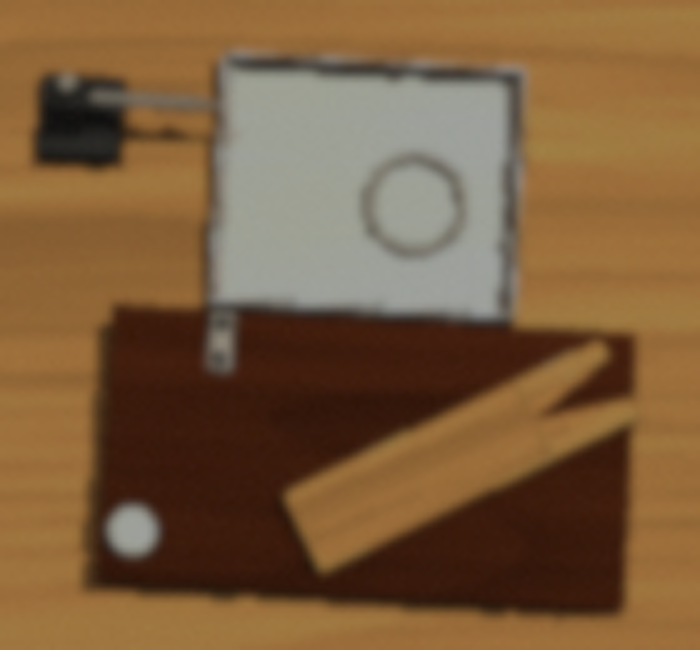

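Request:
jog_arm(
  commands=[
    [0.546,-0.506,-0.1,0,0,-100,0.088],
    [0.546,-0.506,-0.1,0,0,-100,0.088],
    [0.546,-0.506,-0.1,0,0,-100,0.088],
    [0.546,-0.506,-0.1,0,0,-100,0.088],
    [0.546,-0.506,-0.1,0,0,-100,0.088],
    [0.546,-0.506,-0.1,0,0,-100,0.088],
    [0.546,-0.506,-0.1,0,0,-100,0.088],
    [0.546,-0.506,-0.1,0,0,-100,0.088],
  ],
)

```text
clock: 0.95
tool_pos: [0.3784, -0.2924, 0.3063]
orientation: [0.0, 0.744, 0.668, -0.0]
ft_force: [0.6, -1.0, 1.0]
grip_width: 0.088
```

Request:
jog_arm(
  commands=[
    [0.31,0.154,-0.04,0,0,-30,0.088],
    [0.31,0.154,-0.04,0,0,-30,0.088],
    [0.31,0.154,-0.04,0,0,-30,0.088],
    [0.31,0.154,-0.04,0,0,-30,0.088],
    [0.31,0.154,-0.04,0,0,-30,0.088],
    [0.31,0.154,-0.04,0,0,-30,0.088],
    [0.31,0.154,-0.04,0,0,-30,0.088],
    [0.31,0.154,-0.04,0,0,-30,0.088],
  ],
)

```text
clock: 1.75
tool_pos: [0.5681, 0.0041, 0.3466]
orientation: [-0.0, 0.544, 0.839, 0.003]
ft_force: [-0.4, 1.1, -0.8]
grip_width: 0.0879
```

Run:
```python
from h import *
import pickle
s=status.read_state(); print({k:np.round(v,4).tolist() for k,v in s.items()})
p,d=grab_frame('wrist'); cv2.imwrite("pics/w1.png",p[:,:,::-1]); np.save('pics/w1.npy',d); pickle.dump(s,open('pics/w1.pkl','wb'))
```

```text
{'clock': 1.75, 'joint_pos': [0.4122, 0.3789, -0.6522, 1.6214, 0.2367, 1.2197, 0.1326], 'qvel': [0.0769, -0.0325, 0.07, 0.0623, 0.0094, 0.0074, 0.0754], 'effort': [-0.4018, -42.9474, -5.2833, -27.1571, 0.2289, 0.0065, -0.7792], 'tool_pos': [0.5681, 0.0041, 0.3466], 'orientation': [-0.0004, 0.5444, 0.8388, 0.0027], 'ft_force': [-0.4263, 1.1158, -0.7974], 'moment': [0.008, -0.1235, -0.0108], 'grip_width': 0.0879}
```

View pics/w1.png

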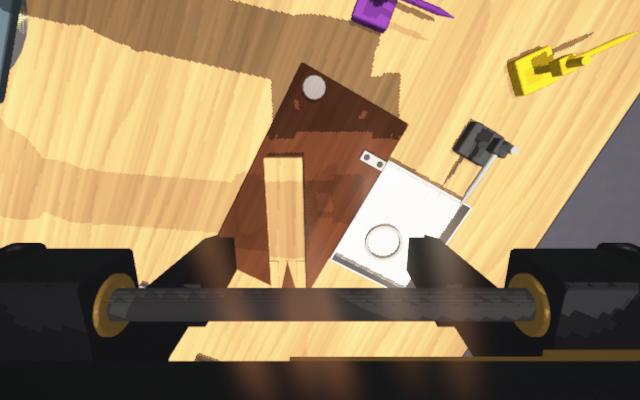

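Run:
```python
from h import *
import pickle
p,d=grab_frame('wrist')
s=status.read_state(); print(s['qvel'].round(4) if hasattr(s['qvel'],'round') else s['qvel'])
p,d=grab_frame('wrist'); cv2.imwrite("pics/w2.png",p[:,:,::-1]); np.save('pics/w2.npy',d); pickle.dump(s,open('pics/w2.pkl','wb'))
crop(p,200,50,420,300,3,'pics/w2a.png'); crop(p,340,110,500,270,4,'pics/w2b.png')
```

```text
[ 0.0453 -0.0162  0.0364  0.0229  0.0043  0.0024  0.0034]
```

View pics/w2a.png

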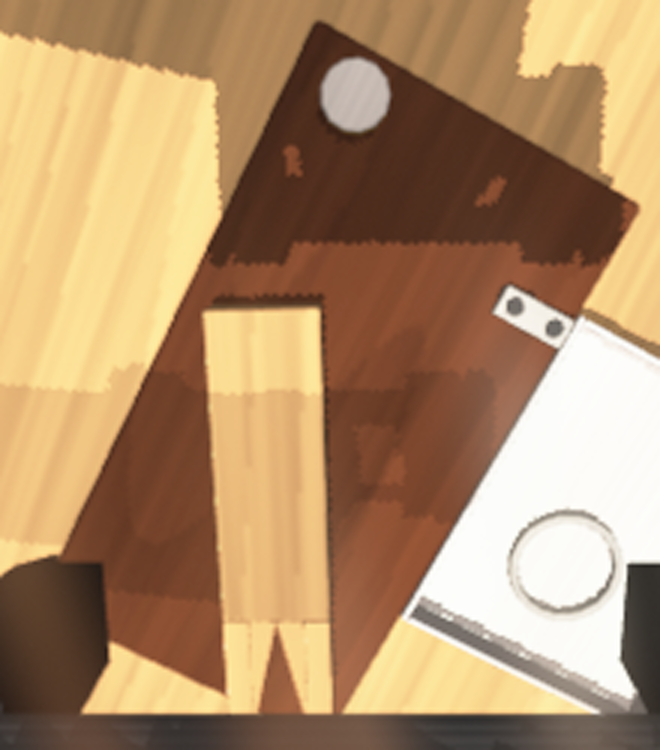

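View pics/w2b.png

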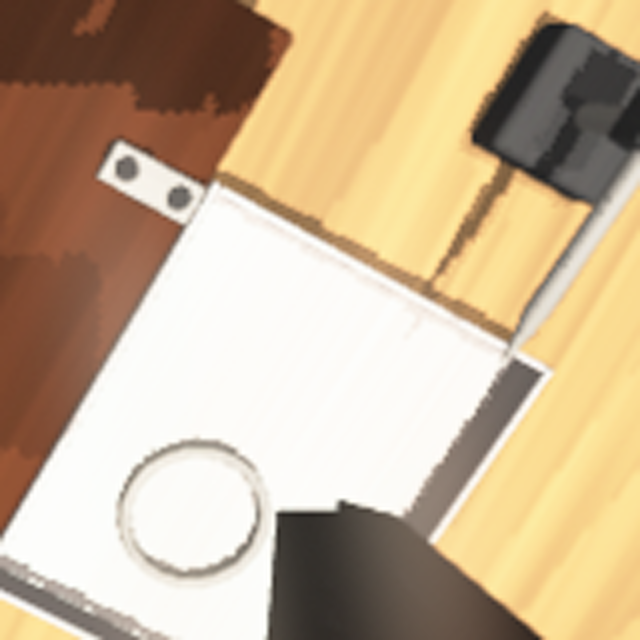

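```bash
cat > meas.py <<'E'
from h import *
import pickle
s=pickle.load(open('pics/w2.pkl','rb')); C=cam('wrist',s)
print(np.array(s['tool_pos']).round(4))
b=onz(C,[(306,57),(412.3,118.3),(220.7,235),(314.3,286.7)],.06)[:,:2]
f=onz(C,[(364.3,153.8),(386.3,165.8),(369.5,145),(391.8,156.3)],.068)[:,:2]
t=onz(C,[(468.7,197.5)],.07)[:,:2]
p=onz(C,[(268,153.3),(306.7,152),(275.7,286.7),(310.3,286.7)],.08)[:,:2]
a=lambda v:np.degrees(np.arctan2(v[1],v[0]))
print('b',b.round(4).tolist()); print('left edge dir',a(b[1]-b[0]),np.linalg.norm(b[1]-b[0]),'rear',a(b[0]-b[2])-90,'front',a(b[1]-b[3])-90)
print('f',f.round(4).tolist(),a(f[1]-f[0]),np.linalg.norm(f[1]-f[0]))
print('t',t.round(4).tolist())
print('p',p.round(4).tolist(),a(p[2]-p[0]),a(p[3]-p[1]),np.linalg.norm(p[1]-p[0]), a(p[1]-p[0])-90)
th=np.radians((a(b[1]-b[0])+(a(b[0]-b[2])-90)+(a(b[1]-b[3])-90))/3); print('yaw',np.degrees(th))
ex=np.array([np.cos(th),np.sin(th)]);ey=np.array([-ex[1],ex[0]]); F=b[1]
for n,q in(('f',f),('t',t),('p',p),('b',b)): print(n,np.c_[(q-F)@ex,(q-F)@ey].round(4).tolist())
E
python3 meas.py
python3 - <<'E'
import numpy as np
d=np.load('pics/w2.npy')
print(d[190:204,460:478].round(3))
E
```

```text
[ 0.5661 -0.0027  0.3455]
b [[0.4935, 0.1166], [0.6484, 0.1045], [0.4728, -0.1491], [0.6288, -0.1717]]
left edge dir -4.462723863332133 0.1553834089568751 rear -4.447477885840016 front -4.0422153215289285
f [[0.6098, 0.0386], [0.6434, 0.036], [0.6111, 0.0516], [0.6444, 0.0501]] -4.382563532109055 0.033684526653827276
t [[0.7647, 0.0423]]
p [[0.4952, -0.0094], [0.5397, 0.0119], [0.5738, -0.1828], [0.6193, -0.1629]] -65.62070983376564 -65.51749628079193 0.0492931934409763 -64.4464985885624
yaw -4.3174723569003595
f [[-0.0335, -0.0686], [0.0002, -0.0687], [-0.0332, -0.0556], [0.0001, -0.0545]]
t [[0.1207, -0.0533]]
p [[-0.1442, -0.1251], [-0.1014, -0.1005], [-0.0527, -0.2921], [-0.0089, -0.2688]]
b [[-0.1554, 0.0004], [0.0, 0.0], [-0.156, -0.2661], [0.0013, -0.2769]]
[[0.491 0.491 0.489 0.489 0.49  0.491 0.491 0.489 0.49  0.489 0.418 0.416
  0.416 0.415 0.414 0.414 0.415 0.491]
 [0.491 0.491 0.49  0.488 0.49  0.491 0.49  0.491 0.491 0.421 0.417 0.416
  0.416 0.416 0.417 0.416 0.491 0.491]
 [0.492 0.491 0.491 0.494 0.491 0.489 0.49  0.492 0.491 0.419 0.417 0.416
  0.419 0.417 0.415 0.493
[... 553 characters left out ...]
492 0.492 0.494 0.493]
 [0.491 0.491 0.492 0.491 0.491 0.49  0.421 0.419 0.42  0.465 0.465 0.494
  0.492 0.492 0.495 0.493 0.494 0.493]
 [0.49  0.49  0.492 0.489 0.492 0.49  0.42  0.421 0.491 0.465 0.463 0.466
  0.465 0.493 0.494 0.496 0.492 0.494]
 [0.49  0.491 0.491 0.492 0.491 0.491 0.422 0.491 0.491 0.489 0.486 0.464
  0.466 0.465 0.466 0.493 0.495 0.495]
 [0.491 0.494 0.491 0.492 0.491 0.422 0.492 0.491 0.49  0.488 0.484 0.481
  0.467 0.466 0.468 0.467 0.465 0.496]
 [0.492 0.491 0.493 0.492 0.493 0.492 0.491 0.49  0.486 0.487 0.482 0.481
  0.478 0.477 0.467 0.466 0.465 0.467]
 [0.493 0.493 0.492 0.493 0.492 0.493 0.492 0.49  0.488 0.485 0.483 0.48
  0.477 0.475 0.472 0.47  0.466 0.465]]
```

```bash
cat > go.py <<'E'
from h import *
def delta(pos,ang,st=None):
    "world target pos, tool-x angle deg, tool straight down -> shift in tool axes, rotvec deg"
    s=st or status.read_state(); Rm=q2R(s['orientation'])
    a=np.radians(ang); T=np.array([[np.cos(a),np.sin(a),0],[np.sin(a),-np.cos(a),0],[0,0,-1]])
    sh=Rm.T@(np.array(pos)-np.array(s['tool_pos'])); rv=R.from_matrix(Rm.T@T).as_rotvec(degrees=True)
    print('now',np.array(s['tool_pos']).round(4),'ang',np.degrees(np.arctan2(Rm[1,0],Rm[0,0])).round(2),'down',Rm[:,2].round(4),'t',s['clock'],'F',np.array(s['ft_force']).round(2),'w',round(float(s['grip_width']),4))
    print('shift',sh.round(4),'rot',rv.round(2))
E
sed -i 's/468.7,197.5/465.4,201.4/' meas.py; python3 meas.py | grep ^t
python3 -c "
from go import *
delta((.5229,-.0106,.15),114.43)"
```

```text
t [[0.7635, 0.0358]]
t [[0.1199, -0.0599]]
now [ 0.5657 -0.0045  0.3454] ang 113.46 down [-1.2e-03 -7.0e-04 -1.0e+00] t 1.9 F [-0.03  0.19  0.15] w 0.0877
shift [ 0.0115 -0.0414  0.1955] rot [-0.08  0.01 -0.97]
```

Request:
jog_arm(
  commands=[
    [0.0115,-0.0414,0.1955,0,0,-1,0.088],
    [0.0115,-0.0414,0.1955,0,0,-1,0.088],
    [0.0115,-0.0414,0.1955,0,0,-1,0.088],
    [0.0115,-0.0414,0.1955,0,0,-1,0.088],
    [0.0115,-0.0414,0.1955,0,0,-1,0.088],
    [0.0115,-0.0414,0.1955,0,0,-1,0.088],
    [0.0115,-0.0414,0.1955,0,0,-1,0.088],
  ],
)

```text
clock: 2.6
tool_pos: [0.5259, -0.0101, 0.1531]
orientation: [0.002, 0.542, 0.841, 0.001]
ft_force: [0.8, 0.1, -0.2]
grip_width: 0.0879
```

Run:
```python
from go import *
import pickle
s=status.read_state()
p,d=grab_frame('wrist'); cv2.imwrite("pics/w3.png",p[:,:,::-1])
delta((.5229,-.0106,.078),114.43)
C=cam('wrist',s)
th=np.radians(-65.57);d=np.array([np.cos(th),np.sin(th)]);n=np.array([-d[1],d[0]]);o=np.array([.5175,.0013])
print(proj(C,[[*(o+d*a+n*b),.08] for a,b in((0,.025),(0,-.025))]).round(1))
```

```text
now [ 0.526  -0.0099  0.1532] ang 114.41 down [ 5.e-03 -2.e-04 -1.e+00] t 2.65 F [-0.63  0.35  0.25] w 0.0879
shift [ 0.0008 -0.0034  0.0752] rot [ 0.26  0.13 -0.02]
[[353.  198.1]
 [279.7 198.2]]
```

View pics/w3.png

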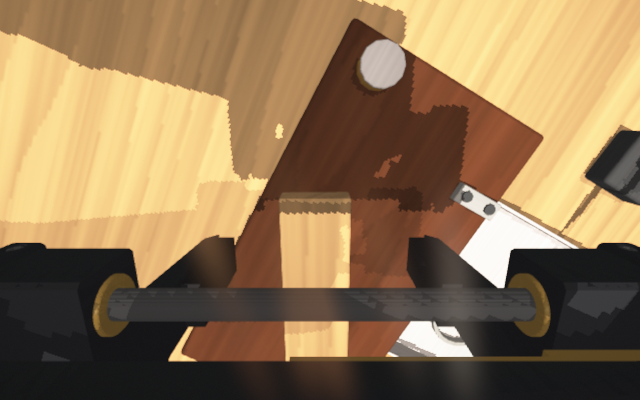

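Request:
jog_arm(
  commands=[
    [0.001,-0.0035,0.04,0.25,0.1,0,0.088],
    [0.001,-0.0035,0.06,0.25,0.1,0,0.088],
    [0.001,-0.0035,0.074,0.25,0.1,0,0.088],
    [0.001,-0.0035,0.074,0.25,0.1,0,0.088],
    [0.001,-0.0035,0.074,0.25,0.1,0,0.088],
  ],
)

```text
clock: 3.15
tool_pos: [0.5212, -0.01, 0.0777]
orientation: [-0.001, 0.541, 0.841, -0.001]
ft_force: [-0.1, 0.1, 0.1]
grip_width: 0.0881
```

Run:
```python
from go import *
delta((.5229,-.0106,.0775),114.43)
```

```text
now [ 0.5212 -0.01    0.0777] ang 114.47 down [-2.7e-03 -2.0e-04 -1.0e+00] t 3.15 F [-0.09  0.1   0.05] w 0.0881
shift [-0.0013  0.0013  0.0002] rot [-0.14 -0.05  0.04]
```

Request:
jog_arm(
  commands=[
    [0,0.001,0,0,0,0,0.03],
    [0,0.001,0,0,0,0,0.03],
    [0,0.001,0,0,0,0,0.03],
    [0,0.001,0,0,0,0,0.03],
    [0,0.001,0,0,0,0,0.03],
    [0,0.001,0,0,0,0,0.03],
  ],
  force=20,
)

```text
clock: 3.75
tool_pos: [0.521, -0.0098, 0.0766]
orientation: [-0.002, 0.541, 0.841, -0.001]
ft_force: [-0.1, 0.1, 1.8]
grip_width: 0.0499
```

Run:
```python
from go import *
import pickle
s=status.read_state()
p,d=grab_frame('wrist'); cv2.imwrite("pics/w4.png",p[:,:,::-1]); pickle.dump(s,open('pics/w4.pkl','wb'))
delta((.5229,-.0106,.0775),114.43)
```

```text
now [ 0.521  -0.0098  0.0766] ang 114.48 down [-4.5e-03 -3.0e-04 -1.0e+00] t 3.8 F [-0.63  0.08  1.96] w 0.0498
shift [-0.0016  0.0014 -0.0009] rot [-0.24 -0.09  0.05]
```

View pics/w4.png

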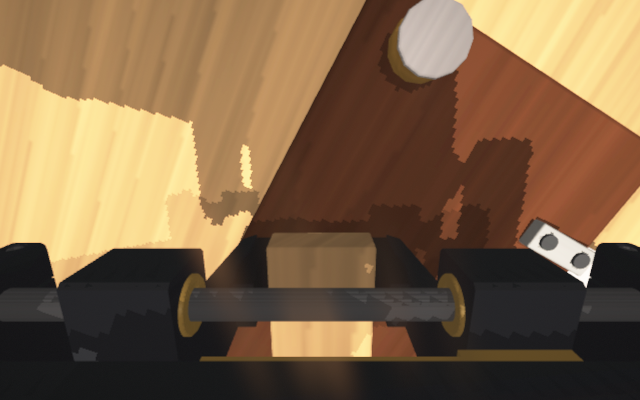

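Request:
jog_arm(
  commands=[
    [0,0,0,0,0,-3,0.03],
    [0,0,0,0,0,-7,0.03],
    [0,0,0,0,0,-12,0.03],
    [0,0,0,0,0,-17,0.03],
    [0,0,0,0,0,-22,0.03],
    [0,0,0,0,0,-27,0.03],
    [0,0,0,0,0,-32,0.03],
    [0,0,0,0,0,-36,0.03],
  ],
)

```text
clock: 4.6
tool_pos: [0.5208, -0.0104, 0.0766]
orientation: [-0.002, 0.254, 0.967, -0.001]
ft_force: [-2.1, -2.0, 3.5]
grip_width: 0.0499
```

Run:
```python
from go import *
import pickle
s=pickle.load(open('pics/w4.pkl','rb'));print(onz(cam('wrist',s),[(268,246),(376,246),(318,81)],.08).round(4))
s=pickle.load(open('pics/w2.pkl','rb'));print('tin',onz(cam('wrist',s),[(318.3,81.7)],.084).round(4))
delta((.521,-.0098,.0775),175.65)
```

```text
[[ 0.4945 -0.0085  0.08  ]
 [ 0.5384  0.0115  0.08  ]
 [ 0.4863  0.0638  0.08  ]]
tin [[0.5202 0.0942 0.084 ]]
now [ 0.5208 -0.0104  0.0766] ang 150.61 down [-0.0052 -0.0012 -1.    ] t 4.6 F [-2.09 -2.03  3.49] w 0.0499
shift [ 0.0001  0.0007 -0.0009] rot [ -0.15  -0.27 -25.04]
```

Request:
jog_arm(
  commands=[
    [0,0,0,0,0,-5,0.03],
    [0,0,0,0,0,-10,0.03],
    [0,0,0,0,0,-15,0.03],
    [0,0,0,0,0,-20,0.03],
    [0,0,0,0,0,-25,0.03],
    [0,0,0,0,0,-25,0.03],
    [0,0,0,0,0,-25,0.03],
  ],
)

```text
clock: 5.3
tool_pos: [0.5211, -0.0103, 0.0766]
orientation: [-0.002, 0.04, 0.999, -0.001]
ft_force: [-0.5, -1.1, 4.3]
grip_width: 0.0493
```

Run:
```python
from go import *
import pickle
delta((.5188,.0179,.077),175.65)
for n in('top','scene'):
    p,d=grab_frame(n); cv2.imwrite(f"pics/{n}5.png",p[:,:,::-1]); np.save(f'pics/{n}5.npy',d)
    if n=='top': crop(p,260,110,400,240,5,'pics/top5c.png')
    else: crop(p,210,170,430,320,3.5,'pics/scene5c.png')
```

```text
now [ 0.5211 -0.0103  0.0766] ang 175.41 down [-4.5e-03 -9.0e-04 -1.0e+00] t 5.3 F [-0.51 -1.05  4.33] w 0.0493
shift [ 0.0045  0.0279 -0.0004] rot [-0.07 -0.25 -0.24]
```

View pics/top5c.png

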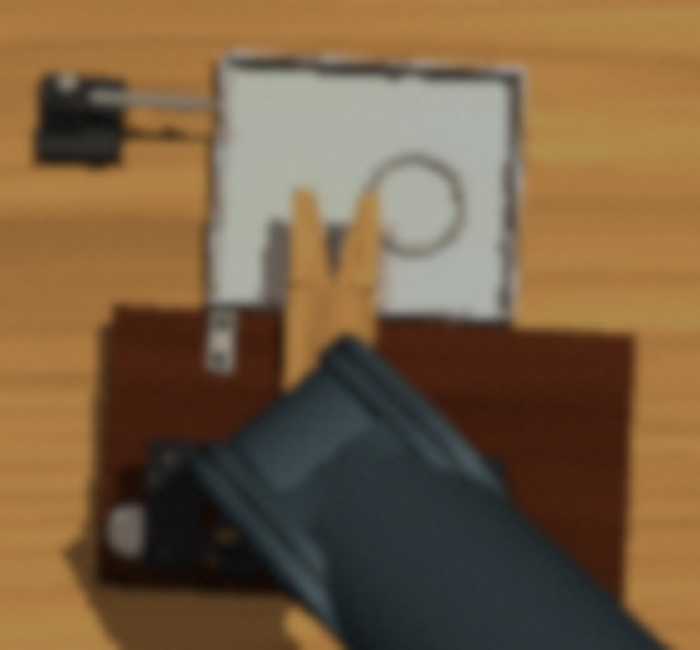

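View pics/scene5c.png

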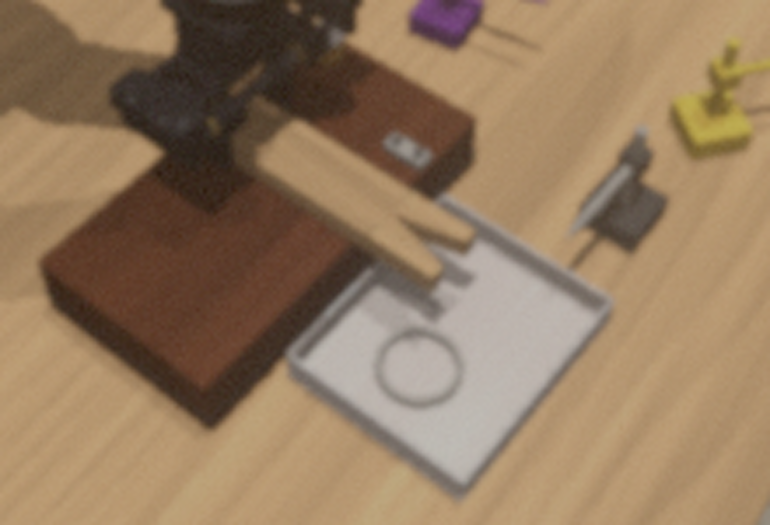

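Request:
jog_arm(
  commands=[
    [0,0.006,0,0,0,0,0.03],
    [0,0.012,0,0,0,0,0.03],
    [0,0.018,0,0,0,0,0.03],
    [0,0.023,0,0,0,0,0.03],
    [0,0.027,0,0,0,0,0.03],
    [0,0.027,0,0,0,0,0.03],
  ],
)

```text
clock: 6.0
tool_pos: [0.5233, 0.0172, 0.0766]
orientation: [-0.002, 0.04, 0.999, -0.0]
ft_force: [-1.3, -1.8, 5.9]
grip_width: 0.0499
```

Run:
```python
from go import *
delta((.5188,.0179,.077),175.65)
for n in('top','scene'):
    p,d=grab_frame(n); cv2.imwrite(f"pics/{n}6.png",p[:,:,::-1]); np.save(f'pics/{n}6.npy',d)
    if n=='top': crop(p,280,120,380,200,8,'pics/top6c.png')
    else: crop(p,270,190,400,275,6,'pics/scene6c.png')
```

```text
now [0.5233 0.0172 0.0766] ang 175.44 down [-4.3e-03 -7.0e-04 -1.0e+00] t 6.0 F [-1.29 -1.77  5.94] w 0.0499
shift [ 0.0045  0.0003 -0.0003] rot [-0.06 -0.24 -0.21]
```

View pics/top6c.png

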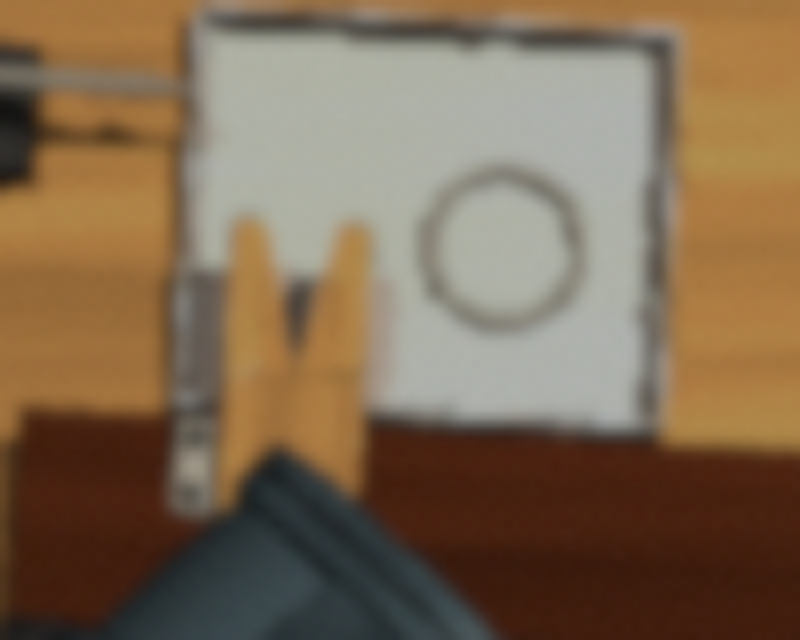

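View pics/scene6c.png

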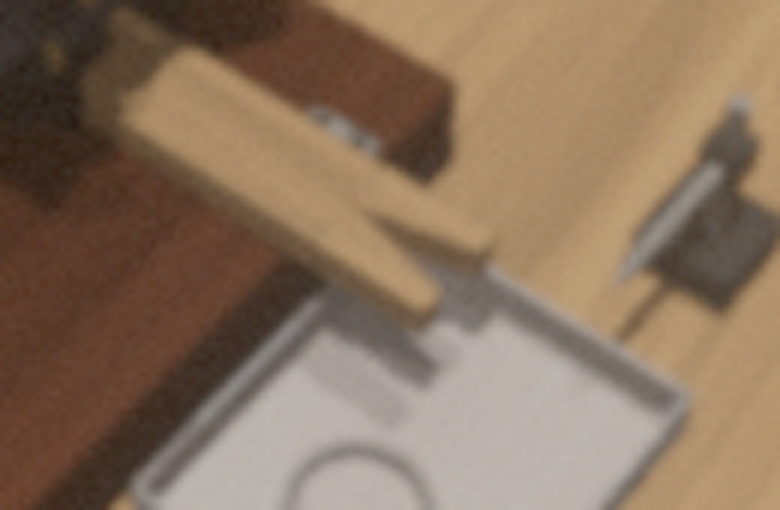

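```bash
cat > fr.py <<'E'
from h import *
# fence frame from wrist measurement
W=np.array([.6266,.0373]);th=np.radians(-4.35);ex=np.array([np.cos(th),np.sin(th)]);ey=np.array([-ex[1],ex[0]])
def loc(q): q=np.atleast_2d(q)[:,:2]; return np.c_[(q-W)@ex,(q-W)@ey]
E
python3 - <<'E'
from fr import *
C=cam('top'); px=lambda L:[(280+u/8,120+v/8) for u,v in L]
p=onz(C,px([(232,217),(372,223),(220,500),(360,495)]),.08)
print('pin loc',loc(p).round(4).tolist())
a=lambda v:np.degrees(np.arctan2(v[1],v[0])); print(a(p[0]-p[2]),a(p[1]-p[3]),a(p[0]-p[1])-90)
f=onz(C,px([(214,417),(208,515),(178,415),(172,510)]),.068); print('fence',loc(f).round(4).tolist(),a(f[0]-f[1]),a(f[2]-f[3]))
b=onz(C,px([(370,417),(790,452),(25,408)]),.06); print('front edge',loc(b).round(4).tolist(),a(b[2]-b[1])-90)
print('tip',loc(onz(C,px([(190,90)]),.07)).round(4))
s=status.read_state(); print('tcp loc',loc(s['tool_pos'][:2]))
E
```

```text
pin loc [[0.0863, -0.0056], [0.0868, -0.0551], [-0.0144, -0.0069], [-0.01, -0.0559]]
-3.6081033009368833 -3.9104698919028 -3.7389368272394705
fence [[0.0166, -0.0029], [-0.0185, -0.0028], [0.0166, 0.0098], [-0.0174, 0.0101]] -4.659503498261646 -4.715899548553963
front edge [[0.0208, -0.0583], [0.0162, -0.2085], [0.0174, 0.0647]] -4.581397418499876
tip [[0.1335 0.0121]]
tcp loc [[-0.10152397 -0.02784899]]
```

Request:
jog_arm(
  commands=[
    [0,0.001,0,0,0,0.3,0.03],
    [0,0.002,0,0,0,0.6,0.03],
    [0,0.003,0,0,0,0.6,0.03],
    [0,0.003,0,0,0,0.6,0.03],
    [0,0.003,0,0,0,0.6,0.03],
  ],
)

```text
clock: 6.6
tool_pos: [0.5235, 0.0191, 0.0766]
orientation: [-0.002, 0.045, 0.999, -0.001]
ft_force: [0.2, -3.9, 6.0]
grip_width: 0.0498
```

Run:
```python
from go import *
from fr import *
delta((.5188,.0179,.077),175.65); print(loc(status.read_state()['tool_pos']))
p,d=grab_frame('top'); crop(p,280,120,380,200,8,'pics/top7c.png')
```

```text
now [0.5235 0.0191 0.0766] ang 174.79 down [-0.0045 -0.0016 -1.    ] t 6.6 F [ 0.2  -3.94  5.97] w 0.0498
shift [ 0.0046 -0.0016 -0.0004] rot [-0.12 -0.25 -0.86]
[[-0.10138976 -0.02597605]]
```

View pics/top7c.png

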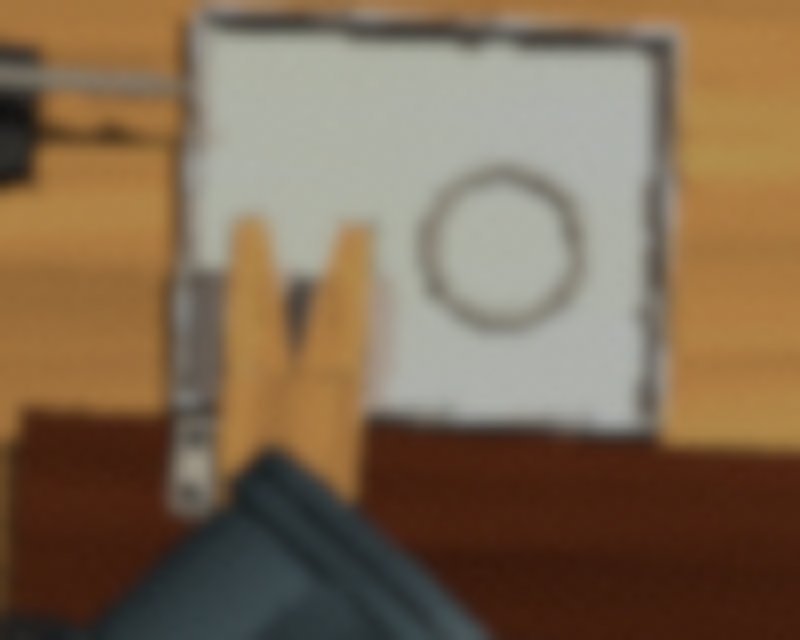

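Request:
jog_arm(
  commands=[
    [-0.004,0,0,0,0,0,0.03],
    [-0.009,0,0,0,0,0,0.03],
    [-0.014,0,0,0,0,0,0.03],
    [-0.02,0,0,0,0,0,0.03],
    [-0.026,0,0,0,0,0,0.03],
    [-0.032,0,0,0,0,0,0.03],
    [-0.036,0,0,0,0,0,0.03],
    [-0.036,0,0,0,0,0,0.03],
  ],
  force=30,
)

```text
clock: 7.45
tool_pos: [0.5543, 0.0175, 0.0763]
orientation: [-0.007, 0.044, 0.999, -0.001]
ft_force: [-16.2, -1.0, 23.3]
grip_width: 0.0495
```

Run:
```python
from go import *
from fr import *
delta((.5188,.0179,.077),175.65); print(loc(status.read_state()['tool_pos']))
p,d=grab_frame('top'); crop(p,280,120,380,200,8,'pics/top8c.png');np.save('pics/top8.npy',d);cv2.imwrite('pics/top8.png',p[:,:,::-1])
p,d=grab_frame('scene'); crop(p,300,190,400,260,8,'pics/scene8c.png');np.save('pics/scene8.npy',d)
```

```text
now [0.5543 0.0175 0.0763] ang 174.91 down [-0.0142 -0.0021 -0.9999] t 7.45 F [-16.24  -1.03  23.35] w 0.0495
shift [ 0.0354 -0.0028 -0.0002] rot [-0.19 -0.8  -0.74]
[[-0.07060371 -0.02518291]]
```

View pics/top8c.png

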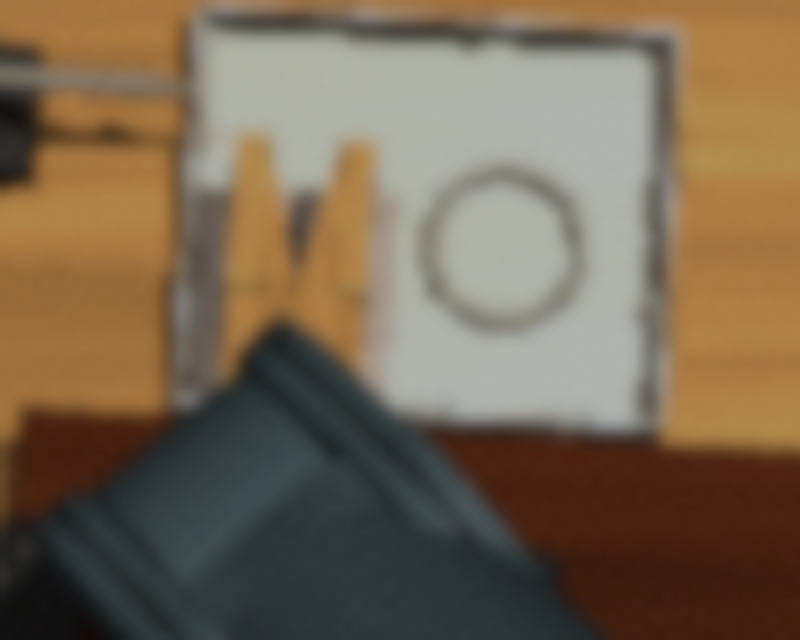

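View pics/scene8c.png

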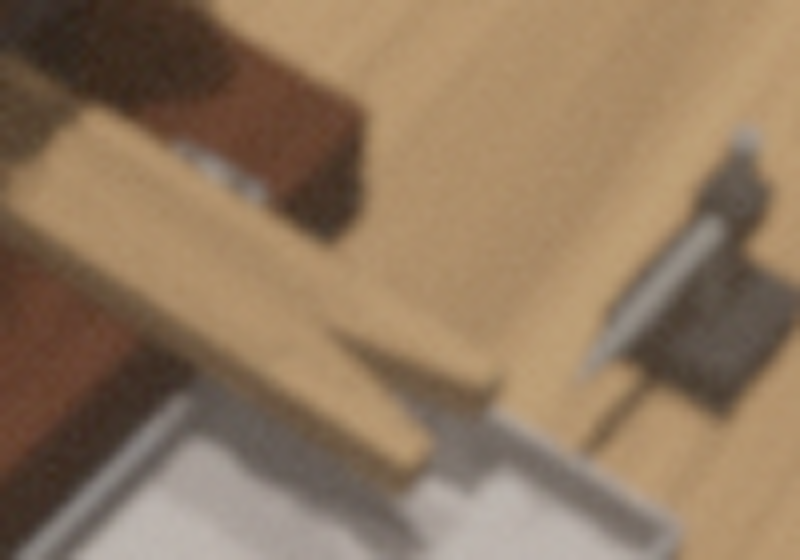

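Request:
jog_arm(
  commands=[
    [0,0,-0.001,0,0,0,0.03],
    [0,0,-0.002,0,0,0,0.03],
    [0,0,-0.002,0,0,0,0.03],
  ],
)

```text
clock: 7.85
tool_pos: [0.5591, 0.017, 0.078]
orientation: [-0.002, 0.045, 0.999, 0.0]
ft_force: [-0.1, -0.9, -2.2]
grip_width: 0.0498
```

Run:
```python
from go import *
from fr import *
delta((.5188,.0179,.077),175.65); print(loc(status.read_state()['tool_pos'])); print(status.read_state()['moment'])
```

```text
now [0.5591 0.017  0.078 ] ang 174.86 down [-4.8e-03  4.0e-04 -1.0e+00] t 7.85 F [-0.08 -0.85 -2.15] w 0.0498
shift [ 0.0402 -0.0028  0.0011] rot [-0.   -0.28 -0.79]
[[-0.06578292 -0.02531748]]
[ 0.04486594  0.00451801 -0.0598877 ]
```

Request:
jog_arm(
  commands=[
    [-0.003,0,0.0006,0,-0.2,0,0.03],
    [-0.006,0,0.0008,0,-0.2,0,0.03],
    [-0.006,0,0.0008,0,-0.2,0,0.03],
  ],
)

```text
clock: 8.15
tool_pos: [0.5657, 0.0164, 0.0773]
orientation: [-0.0, 0.045, 0.999, -0.0]
ft_force: [-0.4, 0.0, -1.2]
grip_width: 0.0498
```

Run:
```python
from go import *
from fr import *
delta((.5188,.0179,.077),175.65); print(loc(status.read_state()['tool_pos']))
p,d=grab_frame('top'); crop(p,290,115,340,165,12,'pics/top9c.png');np.save('pics/top9.npy',d);cv2.imwrite('pics/top9.png',p[:,:,::-1])
p,d=grab_frame('scene'); crop(p,330,205,400,260,11,'pics/scene9c.png');np.save('pics/scene9.npy',d);cv2.imwrite('pics/scene9.png',p[:,:,::-1])
```

```text
now [0.5657 0.0164 0.0773] ang 174.85 down [-7.e-04 -2.e-04 -1.e+00] t 8.15 F [-0.39  0.   -1.23] w 0.0498
shift [ 0.0469 -0.0027  0.0004] rot [-0.02 -0.04 -0.8 ]
[[-0.05912014 -0.02546506]]
```

View pics/top9c.png

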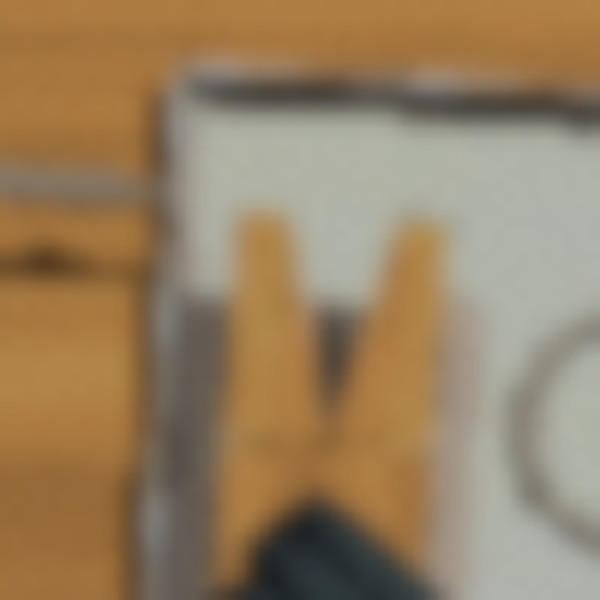

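View pics/scene9c.png

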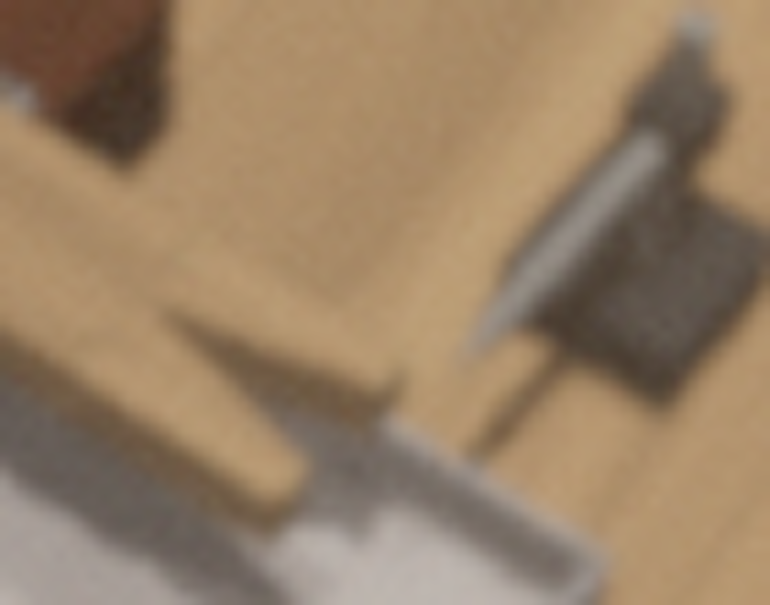

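Run:
```python
from fr import *
C=cam('top'); px=lambda L,x,y,k:[(x+u/k-.5+.5/k,y+v/k-.5+.5/k) for u,v in L]
print('nose top',loc(onz(C,px([(265,210),(425,217)],290,115,12),.08)).round(4).tolist())
print('tip top',loc(onz(C,px([(160,188)],290,115,12),.07)).round(4).tolist(), 'fence?')
S=cam('scene')
print('nose scene',loc(onz(S,px([(396,378),(308,465)],330,205,11),.08)).round(4).tolist())
print('tip scene',loc(onz(S,px([(465,354)],330,205,11),.07)).round(4).tolist())
T=loc((.7635,.0358)); print('tip wrist',T.round(4))
# project wrist tip in the others
Tw=np.array([[.7635,.0358,.07]])
print(proj(C,Tw),proj(S,Tw))
```

```text
nose top [[0.13, -0.0107], [0.1304, -0.0485]]
tip top [[0.1364, 0.0147]] fence?
nose scene [[0.1309, -0.0098], [0.1291, -0.0405]]
tip scene [[0.1358, 0.0119]]
tip wrist [[0.1366 0.0089]]
[[304.919656   130.23487117]] [[371.41347873 237.66807839]]
```

Request:
jog_arm(
  commands=[
    [-0.003,0,0,0,0,0,0.03],
    [-0.006,0,0,0,0,0,0.03],
    [-0.006,0,0.0005,0,0,0,0.03],
    [-0.006,0,0.001,0,0,0,0.03],
    [-0.006,0,0.0015,0,0,0,0.03],
    [-0.006,0,0.0015,0,0,0,0.03],
  ],
)

```text
clock: 8.85
tool_pos: [0.5713, 0.0158, 0.0764]
orientation: [-0.0, 0.045, 0.999, -0.0]
ft_force: [-1.1, 0.2, 4.2]
grip_width: 0.0497
```

Run:
```python
from go import *
from fr import *
delta((.5188,.0179,.077),175.65); print(loc(status.read_state()['tool_pos']))
```

```text
now [0.5713 0.0158 0.0764] ang 174.87 down [-8.e-04 -9.e-04 -1.e+00] t 8.85 F [-1.08  0.21  4.23] w 0.0497
shift [ 0.0524 -0.0026 -0.0005] rot [-0.06 -0.04 -0.78]
[[-0.05355529 -0.02560539]]
```

Request:
jog_arm(
  commands=[
    [0,0,0,0,0,0,0.03],
    [0,0,0.0004,0,0,0,0.03],
    [0,0,0.0008,0,0,0,0.03],
    [0,0,0.0008,0,0,0,0.03],
    [0,0,0.0008,0,0,0,0.03],
    [0,0,0.0008,0,0,0,0.03],
  ],
  force=40,
)

```text
clock: 9.45
tool_pos: [0.5713, 0.0159, 0.0764]
orientation: [-0.0, 0.045, 0.999, -0.001]
ft_force: [-4.7, -1.0, 13.5]
grip_width: 0.0499
```

Run:
```python
from go import *
from fr import *
delta((.5188,.0179,.077),175.65); print(loc(status.read_state()['tool_pos']))
p,d=grab_frame('top'); crop(p,290,115,340,165,12,'pics/top10c.png');np.save('pics/top10.npy',d);cv2.imwrite('pics/top10.png',p[:,:,::-1])
p,d=grab_frame('scene'); crop(p,330,205,400,260,11,'pics/scene10c.png');np.save('pics/scene10.npy',d);cv2.imwrite('pics/scene10.png',p[:,:,::-1])
s=status.read_state();p,d=grab_frame('wrist');cv2.imwrite('pics/w10.png',p[:,:,::-1])
print(s['ft_force'])
```

```text
now [0.5713 0.0159 0.0764] ang 174.87 down [-7.0e-04 -1.5e-03 -1.0e+00] t 9.45 F [-4.65 -0.96 13.55] w 0.0499
shift [ 0.0524 -0.0027 -0.0006] rot [-0.09 -0.03 -0.78]
[[-0.05355645 -0.02556871]]
[-4.77207314 -1.06163482 12.97005599]
```

View pics/top10c.png

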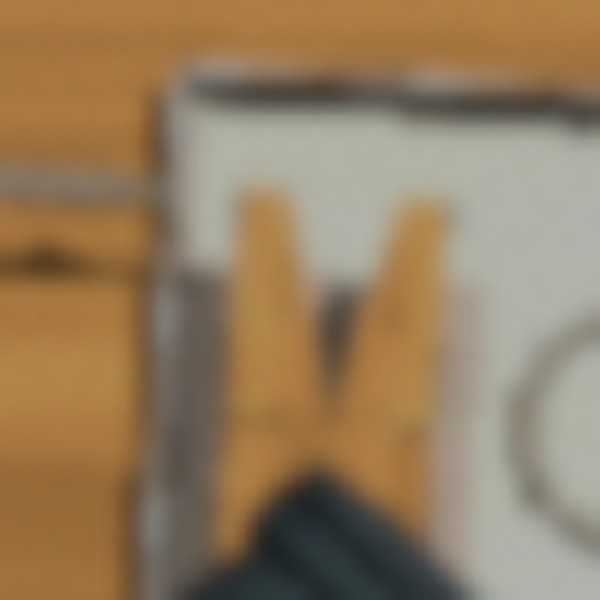

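View pics/scene10c.png

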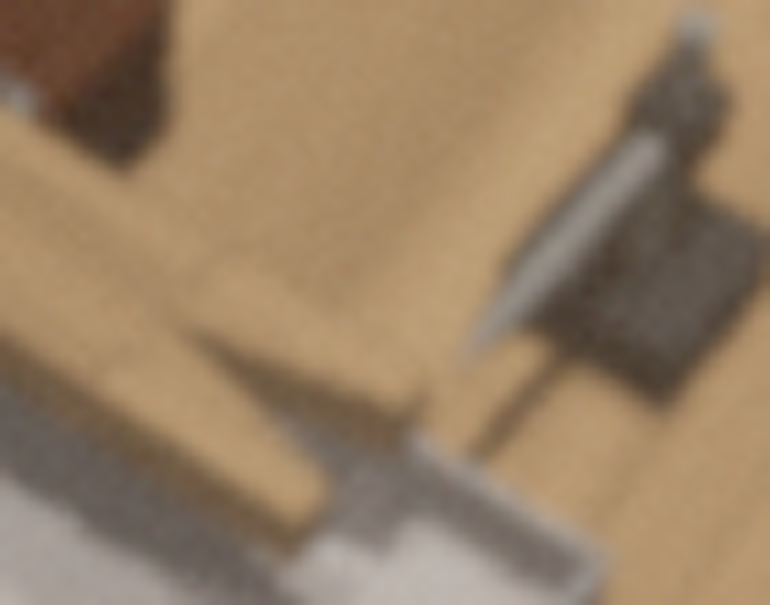

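View pics/w10.png

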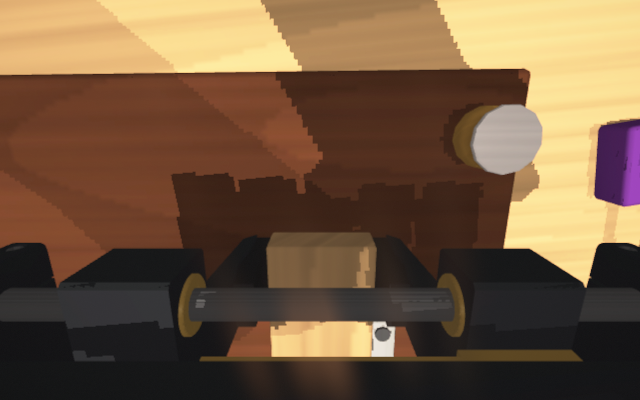

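Run:
```python
from fr import *
C=cam('top');S=cam('scene'); px=lambda L,x,y,k:[(x+u/k-.5+.5/k,y+v/k-.5+.5/k) for u,v in L]
print('nose top',loc(onz(C,px([(267,188),(425,193)],290,115,12),.08)).round(4).tolist())
print('nose scene',loc(onz(S,px([(415,388),(328,482)],330,205,11),.08)).round(4).tolist())
# pin plane from scene depth
for n,C in(('scene',S),('top',C)):
    d=np.load(f'pics/{n}10.npy'); v,u=np.mgrid[0:400,0:640]; f,cx,cy,Rm,p=C
    P=np.stack([(u-cx)/f*d,-(v-cy)/f*d,-d],-1)@Rm.T+p; L=loc(P.reshape(-1,3)).reshape(400,640,2)
    for a,b in((-.02,.01),(.01,.04),(.04,.07),(.1,.13)):
        m=(d>0)&(L[...,0]>a)&(L[...,0]<b)&(L[...,1]<-.006)&(L[...,1]>-.048)&(abs(P[...,2]-.08)<.012)
        print(n,a,m.sum(),np.median(P[...,2][m]).round(4) if m.sum() else None)
```

```text
nose top [[0.1353, -0.0109], [0.1362, -0.0482]]
nose scene [[0.1356, -0.0095], [0.1349, -0.0415]]
scene -0.02 159 0.079
scene 0.01 159 0.0791
scene 0.04 170 0.0793
scene 0.1 143 0.0787
top -0.02 0 None
top 0.01 0 None
top 0.04 31 0.0802
top 0.1 100 0.08
```

Run:
```python
from rig import ticket,status
s=status.read_state(); print(s['clock'],s['ft_force'],s['qvel'].round(3) if hasattr(s['qvel'],'round') else s['qvel'])
print(ticket.close_job())
```

```text
9.6 [-3.25359581 -1.7138319  13.3480333 ] [ 0.     0.    -0.001  0.    -0.001  0.001 -0.001]
the job is handed in; nothing more can be done
None
```

I handed the job in at 9.6 s with the pin against the fence, its nose level with the pointer tip and its tail held down on the block. The hand-in reports no verdict, so this rests on my own checks.

I gripped the pin across its tail, turned it about 61° and moved it left to the fence, with the nose still about 50 mm short of the pointer. Then I slid it out along the fence and pressed it down with a 40 N grip.

Last checks before handing in:
- **Nose against pointer tip:** the top and scene cameras put the nose about 0.3 to 1 mm short. Working from the gripper's position instead gave about 2 mm short. Both are inside the 6 mm allowed.
- **Along the fence:** the pin's centre line was about 26 to 27 mm from the fence face. Its angle was about 1° off the fence when last measured, before the slide.
- **Level:** scene-camera depth gave the pin's top as flat to within about 0.6 mm along its length.
- **Pressing:** the wrist felt about 13 N upward, and the arm was at rest.
- **Gauge and other objects:** the gauge looked unmoved in the pictures, and so did the tin and bangle. I did not recheck the hammer, pliers, jar or mandrel, but the arm did not go near them.

Two things did not go as planned:
- **Extra drag:** during the slide the downward press rose to 23 N and dragged the tool back about 5 mm. I eased off by raising the tool 2 mm, which lifted the pin at most about 1.5 mm before I set it down again.
- **Camera disagreement:** the top camera placed the fence face about 3 mm off from the wrist-camera measurement. I corrected the sideways estimate for this.

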